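# Bring the hinge leaves together for pinning and hold them aligned

## Task

Push the carrier along its rail to the assembly station until it clicks into the detent, where its two brass knuckles stand in front of the hinge pin. Then take the loose brass leaf, which has one knuckle, out of its rack and lower its knuckle between the carrier's two, down into the V cradle, so that the holes line up and the leaf stands upright in line with the fixed one. Finish still holding the leaf there in the gripper, ready for the pin; leave the steel leaf and everything else on the bench alone.

Things in the scene. Friction and masses are not known exactly. Their poses are not given: they have to be found in the camera images.
- carrier (a joint): travel of the carrier along the rail, m, growing along its own +y, from the yellow loading mark (starts at 0 to 0.05) to the assembly station at 0.140, where a sprung roller drops into a notch. Friction 0.8 N; the roller resists with about 5 N some 8 to 16 mm before the station, then pulls the carrier in over the last 7 mm. Hard stop at 0.165; it can be pushed back.
- push_post (a point): black round push post on the carrier's tail, 18 mm thick; the point is on its axis, 70 mm above the bench, 26 mm above its foot and 17 mm below its top. Push it along own +y (the rail, towards the station) or pinch it from above. x: across the rail; z: up. Behind it (-y) all is free above 45 mm from the bench; the jamb block begins 20 mm ahead of it.
- carrier_bore (a point): point on the hole axis of the carrier's two fixed brass knuckles, midway between them, 98 mm above the bench, 45 mm ahead of the push post. x: along the holes; y: along the rail, towards the station; z: up. Knuckles 22 mm in diameter, 22 mm long, 9 mm holes, bevelled rims; gap 25 mm. In the gap a V cradle (45 degree sides, rims at y = +-16 mm, as high as the point) carries a 22 mm knuckle on this axis.
- rail_track: fixed rail, base plate 120 x 340 mm (own x, y), origin at the centre of its underside; the carrier runs along its own +y. Assembly station at own y = +70 mm: green mark, blue detent housing on the -x side, and at x = 43 mm and beyond a blue pin guide, 112 mm tall, with the steel hinge pin 98 mm above the bench.
- brass_leaf: loose brass hinge leaf, 280 g. Origin: centre of its one knuckle (22 mm in diameter, 22 mm long, 9 mm hole along own x, bevelled rims). The plate, 66 mm wide (x) and 8 mm thick (y), reaches from 14 to 90 mm up own z; front and back are alike. Starts upright in a rack, origin 24 mm above the bench, the top 46 mm free to grip across the 8 mm.
- steel_leaf: a grey steel leaf of another hinge with two narrow knuckles, same plate and origin (on the knuckle axis), standing in the other rack. Not to be used or moved.
- rack_a: fixed grey plastic rack with two slotted posts on a dark plate 104 x 70 mm (own x, y), 68 mm tall; origin at the centre of its underside. A leaf stands in the plane of its own x and z axes, its lower corners in slots open at the top, 10 mm wide and 30 mm deep: lift it straight up by 35 mm to clear them. Which leaf is on the left changes.
- rack_b: fixed rack, just like rack_a
- thread_lock: small red bottle, 36 mm wide, 104 mm tall, bystander; origin at the centre of its underside
- grease_tin: flat tin, 70 mm wide, 28 mm high, bystander; origin at the centre of its underside
- spring_unit: white piston with a coil spring and a disc on top, standing, 65 mm wide, 147 mm tall, bystander; origin at the centre of its underside
- piston: white plastic piston standing with its steel stem up, 65 mm wide, 103 mm tall, bystander; origin at the centre of its underside
Things that resemble listed ones, but are neither listed nor needed, are in the scene too. What is meant by the brass_leaf is not turquoise, and is the smaller of those in its own colour.

How it is judged:
By the outcome, as a careful person would: the job done as asked, in the order asked, and still so for the second after the job is handed in, while the arm keeps its last pose, push and grip.
It also fails if it takes over 64 s, if anything falls off the work surface, if the arm or the gripper's body presses on something with over 40 N, if the wrist force passes 120 N, or if a joint passes its speed limit or range.

## Robot

A 6-joint arm with a two-finger parallel gripper is mounted at the origin on a cart in front of the work surface, level with it; the furniture and walls round the work are solid. World frame = base frame: x ahead of the robot, y to its left, z up, the work surface at z = 0. Lengths are in m, angles in rad, forces in N, time in s.
With the tool pointing down it reaches from about 0.4 to 0.825 m from the base axis. Payload 7 kg.
Tool frame: the origin (TCP) lies between the finger pads; the fingertips stand ahead of it and the grasp point (between the pads) lies 8 mm behind it (env.finger_overhang is the z of the fingertips in the tool frame, in m); z points along the fingers, y is the line along which they close (so a half turn about z gives the same grasp; the last joint's range is limited). The gripper opens to 85 mm and grips with 20 to 120 N. Pads are 22 mm wide; open, the fingers measure 114 mm over their backs; the gripper's body (76 mm by 85 mm) begins 54 mm behind the grasp point. The pads swing forward as they close: fully open they stand 13 mm farther back than shut.
Start: joints at [0.288, 0.359, 0.012, 0, -1.224, -0.288], TCP at [0.675, -0, 0.242] pointing down, gripper open.
Joint ranges: [-3.07, 3.07], [-1.43, 2.12], [-1.02, 1.25], [-3.03, 1.67], [-3.05, -0], [-3.03, 3.03]. Speed limits (rad/s): [2.39, 2.39, 3.01, 3.14, 3.14, 3.14].

## Interface

Orientations are given as a rotation vector (axis times angle).
In Python, from workcell import env, get_image, camera_model, order gives the robot as it stands.
- The arm moves only by the shell command python3 -m inch 'ROWS' [FORCE]. ROWS is JSON, a list of rows, each a list of 7 numbers: the turn, a rotation vector about the tool's x, y, z in degrees, then the shift along the tool's x, y, z in cm, then the finger opening in cm, from 0 to 8.54. In form: [[rx, ry, rz, dx, dy, dz, fingers], ...]. A call has 1 to 12 rows; each row shifts and turns the commanded pose from where the row before left it, along the tool's axes as they then stand; what a row does not reach is not made up. A row lasts 1/12 s, in which the tool goes at most 41.7 mm and 7.16 degrees, less where a joint would pass 70% of its speed; a pose out of reach is approached as far as the arm can. A call with a gripper value outside its range is refused whole. The fingers move at their own pace and stop on an object; FORCE is the grip in N (left out, the last holds). Time passes only in rows, so rows that do not move let the fingers close. It gives the time, the measured TCP pose, the force, the opening and the grip force at its end, in the units of the state.
- env.sense(): the state, without advancing time (a new reading comes with each control period).
- get_image(name): name is "scene" or "side" or "wrist"; returns (picture, depth): 384x512x3 uint8, red, green, blue; 384x512 float32, m along the optical axis (not along the pixel's ray), 0 where there is no reading.
- camera_model(name): a dict with "fx", "fy", "cx", "cy" (pixels), "distortion" ([k1, k2, p1, p2, k3] as OpenCV has them; the pictures are not rectified), "R" (3x3) and "t" (3): a world point X has camera coordinates R X + t; the wrist camera has in their place "mount" (4x4, takes a point from camera to tool coordinates, whose origin is the TCP and whose axes are the flange's). Camera axes: x right, y down, z forward; pixel columns grow to the right and rows downward; lengths in m; the calibration is good to about 2 mm. A picture is of the moment at which its call begins: read the wrist's pose just before it. camera_model takes no time and is no camera call.
- order.hand_in(): hands the job in; it is judged then, once.
The state is a dict: "clock": time; "joint_pos": joint angles; "dq": joint speeds; "tau": joint torques, N m; "position": TCP position; "ee_rot": TCP orientation; "ft_force": force on the tool from outside, world axes, zero at the start; "ft_torque": the same for the moment, N m; "finger_gap": finger opening in m; "grip_force": force on a finger pad.
Only numpy, scipy, OpenCV 4.12 (cv2) and the standard library are available. Lean on these libraries where they do the work, as an engineer would, in place of code of your own. Each camera call takes 0.05 s, during which the arm holds its last target. There are 200 camera calls.

## Working session

There is one attempt and no reset: what is moved stays moved. The work goes in short steps, Python scripts to look and compute and a shell command to move; the robot and the scene stay as the last step left them, time stands still between calls to the robot, and variables do not carry over. Pictures are saved under pics/ and viewed, at most 10 in all, crops included, and the job is handed in when it is done.

```bash
ls; mkdir -p pics; cat > h.py <<'E'
import numpy as np, cv2
from workcell import env, get_image, camera_model
from scipy.spatial.transform import Rotation as Ro
def save(n,f):
    s=env.sense(); p,d=get_image(n); cv2.imwrite(f'pics/{f}.png',p[:,:,::-1]); np.savez(f'pics/{f}.npz',p=p,d=d,pos=s['position'],rot=s['ee_rot']); return p,d
def cam(n,f):
    m=camera_model(n); K=np.array([[m['fx'],0,m['cx']],[0,m['fy'],m['cy']],[0,0,1.]])
    if n=='wrist':
        z=np.load(f'pics/{f}.npz'); T=np.eye(4);T[:3,:3]=Ro.from_rotvec(z['rot']).as_matrix();T[:3,3]=z['pos']
        W=T@np.array(m['mount']); R=W[:3,:3].T; t=-R@W[:3,3]
    else: R=np.array(m['R']);t=np.array(m['t'])
    return K,np.array(m['distortion'],float),R,t
def pts(n,f,uv,z=None):
    "world points from pixels: by depth, or on plane z"
    K,D,R,t=cam(n,f); d=np.load(f'pics/{f}.npz')['d']; out=[]
    uv=np.array(uv,float).reshape(-1,2)
    r=cv2.undistortPoints(uv[:,None],K,D)[:,0]; r=np.c_[r,np.ones(len(r))]
    c=-R.T@t; w=r@R
    if z is None:
        dd=np.array([d[int(round(v)),int(round(u))] for u,v in uv]); return c+w*dd[:,None]
    return c+w*((z-c[2])/w[:,2])[:,None]
def proj(n,f,X):
    K,D,R,t=cam(n,f); return cv2.projectPoints(np.array(X,float).reshape(-1,1,3),cv2.Rodrigues(R)[0],t,K,D)[0][:,0]
E
python3 - <<'E'
from h import *
a=[save(n,n+'0')[0] for n in('scene','side','wrist')]
cv2.imwrite('pics/all0.png',cv2.resize(np.vstack([np.hstack(a[:2]),np.hstack([a[2],a[2]*0])]),(800,600))[:,:,::-1])
print(env.sense(), env.finger_overhang)
for n in('scene','side'):
    K,D,R,t=cam(n,'');print(n,K,-R.T@t,R[2])
print(camera_model('wrist')['mount'])
E
```

```text
pics
{'clock': 0.15, 'joint_pos': array([ 2.88099758e-01,  3.59206621e-01,  1.12584322e-02, -2.28767141e-04,
       -1.22407471e+00, -2.88112934e-01]), 'dq': array([-0.00080496, -0.00102923,  0.00208317,  0.00137332,  0.00026065,
        0.00019145]), 'tau': array([-2.36291526e-03, -5.83877099e+01,  2.93650192e+01,  6.94064632e+00,
       -4.26741812e-03,  1.52487612e-06]), 'position': array([ 6.74655460e-01, -3.29997037e-05,  2.41588985e-01]), 'ee_rot': array([ 2.22065050e+00, -2.22085269e+00, -1.21570479e-03]), 'ft_force': array([-1.00400059, -0.5408514 ,  0.81498301]), 'ft_torque': array([-0.03891228, -0.0102216 , -0.05378436]), 'grip_force': 0.0, 'finger_gap': 0.08569051653698026} 0.011
scene [[392.27029299   0.         255.11673623]
 [  0.         392.27029299 192.69931985]
 [  0.           0.           1.        ]] [-0.21861147 -0.90163802  0.82842312] [ 0.5469687   0.63373944 -0.54699138]
side [[469.04176772   0.         260.61745143]
 [  0.         469.04176772 186.03229721]
 [  0.           0.           1.        ]] [0.45675781 1.28205806 0.78777996] [ 0.0517553  -0.881901   -0.46858513]
[[ 1.06096802e-03 -9.63345034e-01 -2.68263339e-01  6.73095116e-02]
 [ 9.99999428e-01  1.05938817e-03  1.50639589e-04  1.16936751e-04]
 [ 1.39077109e-04 -2.68263345e-01  9.63345607e-01 -1.31739578e-01]
 [ 0.00000000e+00  0.00000000e+00  0.00000000e+00  1.00000000e+00]]
```

View pics/all0.png

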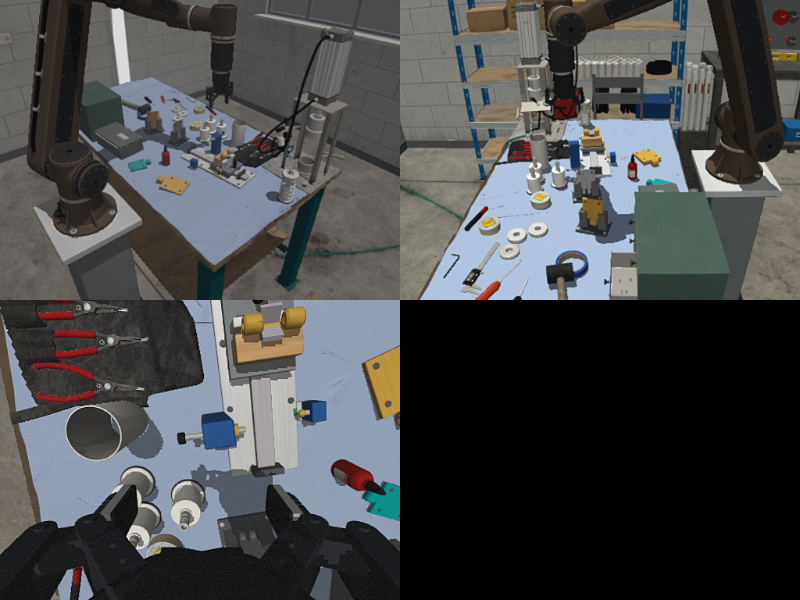

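The wrist view shows the rail running along world y, with the carrier near the top at about (265,340) in the composite, the station with its blue parts at row 410–430, and the racks further towards +y. I'll enlarge the scene and side views.

```bash
python3 - <<'E'
import cv2,numpy as np
a=cv2.imread('pics/scene0.png')[120:260,150:410]; b=cv2.imread('pics/side0.png')[140:310,100:360]
a=cv2.resize(a,None,fx=2.2,fy=2.2,interpolation=2); b=cv2.resize(b,None,fx=1.7,fy=1.7,interpolation=2)
b=cv2.copyMakeBorder(b,0,0,0,a.shape[1]-b.shape[1],0)
o=np.vstack([a,b])[:600]; cv2.imwrite('pics/z0.png',o); print(o.shape)
E
```

```text
(597, 572, 3)
```

View pics/z0.png

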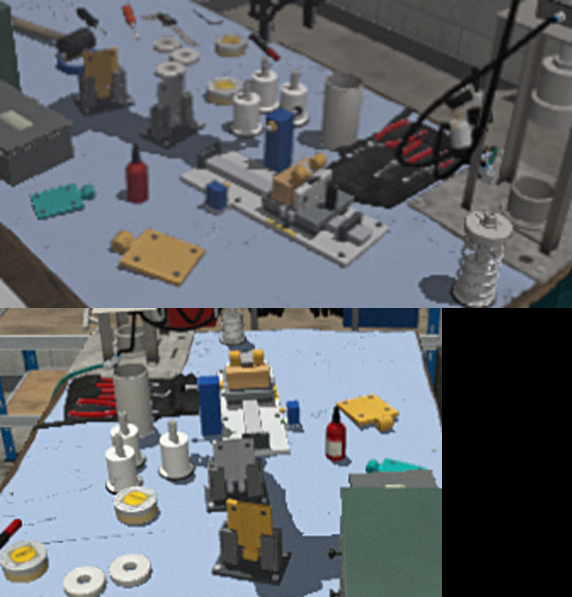

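In the enlarged crops the brass leaf (one knuckle) stands in the far rack, at scene crop (100,75) and side crop (250,530). The steel leaf is in the nearer rack. The large brass plate lying flat is the decoy. The post is at scene crop (335,190).

```bash
python3 - <<'E'
from h import *
f=lambda u,v:(150+u/2.2,120+v/2.2)
g=lambda u,v:(100+u/1.7,140+(v-308)/1.7)
np.set_printoptions(precision=3,suppress=True)
print('scene: post, knuckles, leaf tops L/R, steel top, bottle, guide top')
print(pts('scene','scene0',[f(333,185),f(298,170),f(318,160),f(88,52),f(112,52),f(172,85),f(137,165),f(280,116)]))
print('side: knuckles, leaf top L,R, steel, rackcorners')
print(pts('side','side0',[g(235,355),g(258,355),g(232,504),g(268,506),g(238,445),g(220,570),g(282,575)]))
# wrist: knuckles
w=lambda u,v:(u*1.28,(v-300)*1.28)
print('wrist: knuckles, rail end corners');print(pts('wrist','wrist0',[w(254,318),w(293,316),w(233,472),w(297,468),w(222,310)]))
E
```

```text
scene: post, knuckles, leaf tops L/R, steel top, bottle, guide top
[[ 0.601 -0.189  0.083]
 [ 0.562 -0.151  0.107]
 [ 0.605 -0.15   0.107]
 [ 0.522  0.369  0.118]
 [ 0.57   0.362  0.106]
 [ 0.587  0.197  0.099]
 [ 0.415  0.062  0.069]
 [ 0.643 -0.024  0.114]]
side: knuckles, leaf top L,R, steel, rackcorners
[[ 0.614 -0.137  0.104]
 [ 0.569 -0.144  0.101]
 [ 0.573  0.366  0.111]
 [ 0.521  0.375  0.115]
 [ 0.579  0.2    0.106]
 [ 0.593  0.389  0.008]
 [ 0.502  0.393  0.004]]
wrist: knuckles, rail end corners
[[ 0.617 -0.145  0.108]
 [ 0.574 -0.147  0.11 ]
 [ 0.618  0.073  0.012]
 [ 0.499  0.068  0.003]
 [ 0.646 -0.175  0.036]]
```

```bash
python3 -m inch '[[0,0,0,4,0,0,4],[0,0,0,4,0,0,2],[0,0,0,2,3,0,0],[0,0,0,0,3,0,0],[0,0,0,0,0,0,0],[0,0,0,0,0,0,0],[0,0,0,0,0,0,0]]'; python3 - <<'E'
from h import *
p,d=save('wrist','w1')
cv2.imwrite('pics/w1z.png',cv2.resize(p,(800,600),interpolation=2)[:,:,::-1]); print(env.sense()['position'])
E
```

```text
clock: 0.73
position: [0.6152, -0.1, 0.2426]
ee_rot: [-2.221, 2.221, -0.001]
ft_force: [0.2, 0.1, 0.8]
finger_gap: 0.0007
grip_force: 0.0
[ 0.61553961 -0.09979552  0.24240812]
```

View pics/w1z.png

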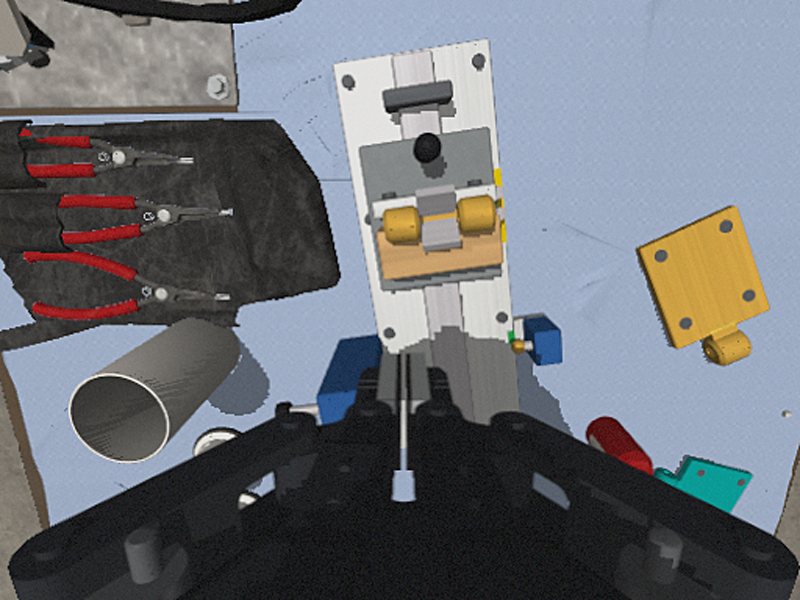

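The view shows the rail's far corners at (334,65) and (490,40), the post top at (427,143), knuckle tops at (402,222) and (477,213), and the green mark at (512,337).

```bash
python3 - <<'E'
from h import *
np.set_printoptions(precision=4,suppress=True)
s=512/800
P=lambda l,z=None:pts('wrist','w1',np.array(l)*s,z)
c=P([(334,65),(490,40)]);print(c)
c=P([(334,65),(490,40),(510,330),(512,337)],c[:,2].mean());print(c)
print('post',P([(427,143)]),P([(427,143)],.087))
print('knuckle outer/inner depth',P([(402,215),(477,207)]), P([(402,215),(477,207)],.109))
# cloud fits
p,d=(np.load('pics/w1.npz')[k] for k in 'pd')
vv,uu=np.mgrid[0:384,0:512]; m=(d>0)
W=pts('wrist','w1',np.c_[uu[m],vv[m]]); C=p[m].astype(int)
k=(np.abs(W[:,0]-.59)<.06)&(np.abs(W[:,1]+.16)<.05)&(W[:,2]>.09)&(C[:,0]-C[:,2]>60)
K=W[k];print('brass>0.09',K.min(0),K.max(0),len(K)); 
for sgn in(0,1):
    q=K[(K[:,0]>np.median(K[:,0]))==sgn];print(q.mean(0),q[q[:,2]>q[:,2].max()-.004].mean(0))
k=(np.abs(W[:,0]-.59)<.03)&(np.abs(W[:,1]+.2)<.03)&(W[:,2]>.075)&(C.max(1)<70)
print('post',W[k].mean(0),W[k].min(0),W[k].max(0),k.sum())
# same with scene camera
p,d=(np.load('pics/scene0.npz')[k] for k in 'pd')
m=d>0;W=pts('scene','scene0',np.c_[uu[m],vv[m]]);C=p[m].astype(int)
k=(np.abs(W[:,0]-.59)<.04)&(np.abs(W[:,1]+.19)<.03)&(W[:,2]>.06)&(C.max(1)<70)
print('scene post',W[k].mean(0),W[k].min(0),W[k].max(0),k.sum())
k=(np.abs(W[:,0]-.55)<.08)&(np.abs(W[:,1]-.37)<.05)&(W[:,2]>.075)&(C[:,0]-C[:,2]>40);B=W[k]
print('leaf scene',B.mean(0),B.min(0),B.max(0),k.sum(),np.polyfit(B[:,0],B[:,1],1))
p,d=(np.load('pics/side0.npz')[k] for k in 'pd')
m=d>0;W=pts('side','side0',np.c_[uu[m],vv[m]]);C=p[m].astype(int)
k=(np.abs(W[:,0]-.55)<.08)&(np.abs(W[:,1]-.37)<.05)&(W[:,2]>.075)&(C[:,0]-C[:,2]>40);B=W[k]
print('leaf side',B.mean(0),B.min(0),B.max(0),k.sum(),np.polyfit(B[:,0],B[:,1],1))
E
```

```text
[[ 0.6678 -0.253   0.0114]
 [ 0.5478 -0.2736 -0.0002]]
[[ 0.6686 -0.2543  0.0056]
 [ 0.5489 -0.272   0.0056]
 [ 0.5185 -0.038   0.0056]
 [ 0.5162 -0.0313  0.0056]]
post [[ 0.6002 -0.1904  0.0879]] [[ 0.6001 -0.1905  0.087 ]]
knuckle outer/inner depth [[ 0.6157 -0.1475  0.1077]
 [ 0.5704 -0.1523  0.1075]] [[ 0.6157 -0.1476  0.109 ]
 [ 0.5706 -0.1524  0.109 ]]
brass>0.09 [ 0.5585 -0.159   0.0902] [ 0.6276 -0.111   0.2996] 969
[ 0.5706 -0.1482  0.1094] [ 0.5681 -0.1115  0.2986]
[ 0.6153 -0.1424  0.1062] [ 0.6163 -0.1419  0.1081]
post [ 0.6001 -0.1885  0.0844] [ 0.5917 -0.1972  0.078 ] [ 0.6081 -0.1801  0.0888] 256
scene post [ 0.5952 -0.1897  0.0743] [ 0.5599 -0.1991  0.0621] [ 0.6259 -0.1603  0.0852] 38
leaf scene [0.5466 0.3681 0.0942] [0.5145 0.3604 0.0755] [0.5803 0.3768 0.1167] 44 [-0.1815  0.4673]
leaf side [0.5491 0.3717 0.0976] [0.5177 0.3587 0.0759] [0.582  0.3827 0.1182] 381 [-0.2195  0.4922]
```

```bash
python3 -m inch '[[0,0,-7,0,0,0,0],[0,0,-0.5,4,1,0,0],[0,0,0,4,1,0,0],[0,0,0,4,0.7,0,0],[0,0,0,1.1,0,0,0],[0,0,0,0,0,4,0],[0,0,0,0,0,4,0],[0,0,0,0,0,4,0],[0,0,0,0,0,4,0],[0,0,0,0,0,1.5,0],[0,0,0,0,0,0,0],[0,0,0,0,0,0,0]]'
python3 -m inch '[[0,0,0,-0.8,0,0,0],[0,0,0,-0.8,0,0,0],[0,0,0,-0.8,0,0,0],[0,0,0,-0.8,0,0,0],[0,0,0,-1,0,0,0],[0,0,0,-1,0,0,0]]'
```

```text
clock: 1.78
position: [0.6054, -0.2332, 0.0663]
ee_rot: [2.362, -2.069, -0.002]
ft_force: [0.2, 0.4, 1.3]
finger_gap: -0.0001
grip_force: 0.0
clock: 2.28
position: [0.5985, -0.1808, 0.0683]
ee_rot: [-2.362, 2.07, -0.002]
ft_force: [1.1, -0.7, 1.2]
finger_gap: 0.0001
grip_force: 0.7
```

```bash
python3 -m inch '[[0,0,0,-1.2,0,0,0],[0,0,0,-1.2,0,0,0],[0,0,0,-1.2,0,0,0],[0,0,0,-1.2,0,0,0],[0,0,0,-1.2,0,0,0],[0,0,0,-1,0,0,0],[0,0,0,-0.5,0,0,0]]'
python3 -m inch '[[0,0,0,-0.5,0,0,0]]'
python3 -m inch '[[0,0,0,-0.4,0,0,0]]'
python3 - <<'E'
from h import *
p,d=save('wrist','w2'); q,d=save('scene','s2')
a=cv2.resize(p,(560,420)); b=cv2.resize(q[140:250,220:350],None,fx=1.5,fy=1.5,interpolation=2); b=cv2.copyMakeBorder(b,0,0,0,365,0)
cv2.imwrite('pics/z2.png',np.vstack([a,b])[:600][:,:,::-1])
E
```

```text
clock: 2.87
position: [0.588, -0.1059, 0.0671]
ee_rot: [2.363, -2.07, -0.001]
ft_force: [-0.2, -7.7, -1.4]
finger_gap: 0.0001
grip_force: 3.7
clock: 2.95
position: [0.5875, -0.102, 0.0671]
ee_rot: [2.362, -2.07, -0.0]
ft_force: [0.9, -4.0, -0.7]
finger_gap: -0.0
grip_force: 2.1
clock: 3.03
position: [0.5869, -0.0982, 0.0671]
ee_rot: [2.362, -2.071, -0.001]
ft_force: [0.6, -2.8, 0.5]
finger_gap: 0.0004
grip_force: 0.7
```

View pics/z2.png

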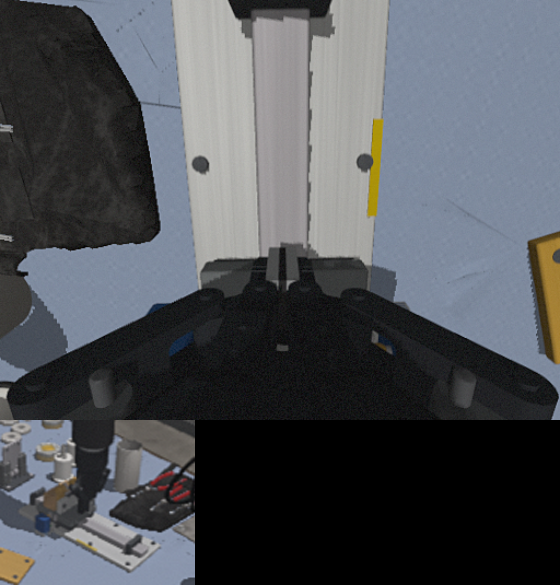

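The rail runs vertically in the wrist picture, so the yaw is aligned. The carrier is under the gripper and the push force is falling, so it is past the roller peak.

```bash
python3 -m inch '[[0,0,0,-0.2,0,0,0],[0,0,0,0,0,0,0]]'
python3 -m inch '[[0,0,0,-0.2,0,0,0],[0,0,0,0,0,0,0]]'
python3 -m inch '[[0,0,0,-0.2,0,0,0],[0,0,0,0,0,0,0]]'
```

```text
clock: 3.3
position: [0.5871, -0.0963, 0.0673]
ee_rot: [-2.362, 2.071, -0.0]
ft_force: [0.5, -0.0, 0.2]
finger_gap: -0.0001
grip_force: 0.0
clock: 3.47
position: [0.5867, -0.0945, 0.0673]
ee_rot: [-2.362, 2.072, 0.0]
ft_force: [-0.0, 0.6, -0.3]
finger_gap: -0.0003
grip_force: 0.0
clock: 3.63
position: [0.5864, -0.0924, 0.0673]
ee_rot: [-2.362, 2.071, 0.0]
ft_force: [0.0, -0.6, -0.7]
finger_gap: -0.0
grip_force: 0.0
```

```bash
python3 -m inch '[[0,0,0,1.5,0,0,0],[0,0,0,1.5,0,0,0],[0,0,0,0,0,-4,0],[0,0,0,0,0,-4,0],[0,0,0,0,0,-4,0],[0,0,0,0,0,-4,0],[0,0,0,-4,0,-1.5,0],[0,0,0,-4,0,0,0],[0,0,0,-4,0,0,0],[0,0,0,-2.5,0,0,0],[0,0,0,0,0,0,0],[0,0,0,0,0,0,0]]'
python3 -m inch '[[0,0,0,0,0,0,0],[0,0,0,0,0,0,0]]'
python3 - <<'E'
from h import *
p,d=save('wrist','w3')
cv2.imwrite('pics/w3z.png',cv2.resize(p,(800,600),interpolation=2)[:,:,::-1]); print(env.sense()['position'])
E
```

```text
clock: 4.63
position: [0.5713, 0.0218, 0.2422]
ee_rot: [-2.365, 2.068, -0.0]
ft_force: [0.5, -0.7, -0.8]
finger_gap: 0.0004
grip_force: 0.0
clock: 4.8
position: [0.5716, 0.0197, 0.2418]
ee_rot: [2.361, -2.072, -0.0]
ft_force: [0.4, 1.1, -0.1]
finger_gap: -0.0001
grip_force: 0.0
[0.57158279 0.0194937  0.24178134]
```

View pics/w3z.png

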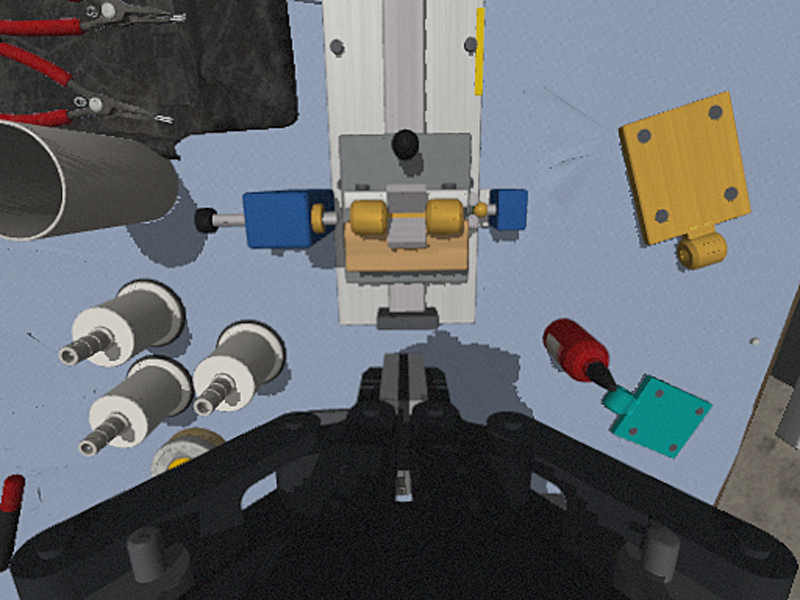

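The carrier is at the station. Its knuckles at (369,217) and (445,216) are in line with the pin at row 217. The gap centre is at about (407,217).

```bash
python3 - <<'E'
from h import *
np.set_printoptions(precision=4,suppress=True)
s=512/800
p,d=(np.load('pics/w3.npz')[k] for k in 'pd')
vv,uu=np.mgrid[0:384,0:512]; m=(d>0)
W=pts('wrist','w3',np.c_[uu[m],vv[m]]); C=p[m].astype(int); U=np.c_[uu[m],vv[m]]/s
R=Ro.from_rotvec(np.load('pics/w3.npz')['rot']).as_matrix(); ox=-R[:,1]; oy=-R[:,0]; print('ox',ox,'oy',oy)
for u0,u1 in((348,390),(424,466)):
    k=(U[:,0]>u0)&(U[:,0]<u1)&(U[:,1]>195)&(U[:,1]<238)&(C[:,0]-C[:,2]>60)&(W[:,2]>.092)&(W[:,2]<.115)
    q=W[k]; a=q@ox; b=q@oy
    # circle fit r=11 in (b,z)
    from scipy.optimize import least_squares
    r=least_squares(lambda t:np.hypot(b-t[0],q[:,2]-t[1])-.011,[b.mean(),.098],loss='soft_l1',f_scale=.001).x
    am=(np.percentile(a,2)+np.percentile(a,98))/2
    print(k.sum(),'along',np.percentile(a,[2,98]),'axis b,z',r,'world',am*ox+r[0]*oy)
c=pts('wrist','w3',np.array([(388,217),(426,217),(350,217),(464,216)])*s,.105);print(c,c[:2].mean(0),c[2:].mean(0))
E
# go towards the rack
python3 -m inch '[[0,0,0,-4,0,0,2],[0,0,0,-4,0,0,4],[0,0,0,-4,0,0,4],[0,0,0,-4,0,-1,4],[0,0,0,-4,0,-1,4],[0,0,0,-3.5,0,0,4],[0,0,0,0,0,0,4],[0,0,0,0,0,0,4],[0,0,0,0,0,0,4]]'
```

```text
ox [ 0.9915  0.1298 -0.0003] oy [-0.1298  0.9915 -0.0001]
462 along [0.5805 0.6013] axis b,z [-0.1004  0.0975] world [ 0.5989 -0.0228 -0.0001]
468 along [0.534  0.5548] axis b,z [-0.101   0.0974] world [ 0.5529 -0.0295 -0.0001]
[[ 0.5865 -0.0249  0.105 ]
 [ 0.5635 -0.0279  0.105 ]
 [ 0.6096 -0.0219  0.105 ]
 [ 0.5405 -0.0316  0.105 ]] [ 0.575  -0.0264  0.105 ] [ 0.5751 -0.0267  0.105 ]
clock: 5.6
position: [0.541, 0.2527, 0.2615]
ee_rot: [2.361, -2.071, -0.0]
ft_force: [-1.2, 0.2, 1.0]
finger_gap: 0.0401
grip_force: 0.0
```

```bash
python3 -m inch '[[0,0,0,-4,1.2,0,4],[0,0,0,-4,1.2,0,4],[0,0,0,-4.2,1.1,0,4],[0,0,-7,0,0,0,4],[0,0,-7,0,0,0,4],[0,0,-7,0,0,0,4],[0,0,-7,0,0,0,4],[0,0,-7,0,0,0,4],[0,0,-7,0,0,0,4],[0,0,-7,0,0,0,4],[0,0,-7,0,0,0,4],[0,0,-7,0,0,0,4]]'
python3 -m inch '[[0,0,-7,0,0,0,4],[0,0,-1,0,0,0,4],[0,0,0,0,0,0,4],[0,0,0,0,0,0,4],[0,0,0,0,0,0,4]]'
python3 - <<'E'
from h import *
np.set_printoptions(precision=4,suppress=True)
p,d=save('wrist','w4'); s=env.sense(); print(s['position'],s['joint_pos'],Ro.from_rotvec(s['ee_rot']).as_matrix())
cv2.imwrite('pics/w4z.png',cv2.resize(p,(800,600),interpolation=2)[:,:,::-1])
vv,uu=np.mgrid[0:384,0:512]; m=(d>0)
W=pts('wrist','w4',np.c_[uu[m],vv[m]]); C=p[m].astype(int)
k=(np.abs(W[:,0]-.55)<.06)&(np.abs(W[:,1]-.37)<.05)&(W[:,2]>.10)&(W[:,2]<.13)&(C[:,0]-C[:,2]>40);B=W[k]
print(k.sum(),B.mean(0),B.min(0),B.max(0))
if k.sum()>20:
    c=B[:,:2].mean(0); _,S,V=np.linalg.svd(B[:,:2]-c,full_matrices=False); print(c,V,np.degrees(np.arctan2(V[0,1],V[0,0])))
    for v in V: q=(B[:,:2]-c)@v; print(np.percentile(q,[1,99]))
E
```

```text
clock: 6.6
position: [0.4919, 0.3661, 0.2619]
ee_rot: [3.097, -0.527, -0.0]
ft_force: [-0.5, 0.7, -0.5]
finger_gap: 0.04
grip_force: 0.0
clock: 7.02
position: [0.4913, 0.3675, 0.2619]
ee_rot: [3.125, -0.321, -0.0]
ft_force: [-0.2, 0.5, -0.6]
finger_gap: 0.04
grip_force: 0.0
[0.4912 0.3676 0.2619] [ 0.9605  0.2467 -0.101   0.     -1.2231  0.4068] [[ 0.9794 -0.2022  0.    ]
 [-0.2022 -0.9794 -0.    ]
 [ 0.      0.     -1.    ]]
581 [0.5502 0.3699 0.1133] [0.5176 0.3599 0.1004] [0.5808 0.3808 0.1165]
[0.5502 0.3699] [[-0.9753  0.2209]
 [-0.2209 -0.9753]] 167.23597292401757
[-0.0308  0.0326]
[-0.0039  0.004 ]
```

View pics/w4z.png

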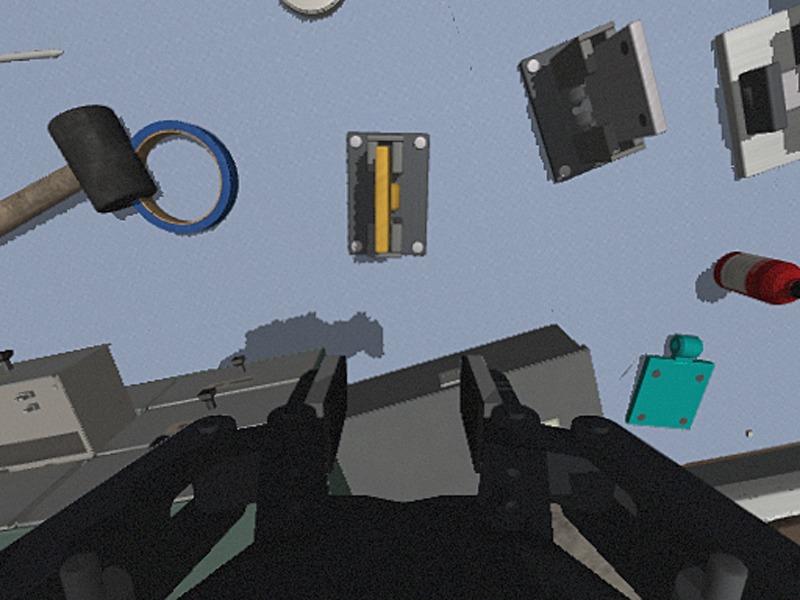

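The brass leaf's top edge runs from (382,147) to (381,252), clear in its rack, with its knuckle at (395,197). The open fingers are in view below it.

```bash
python3 -m inch '[[0,0,1.1,0,0,0,4],[0,0,0,2.8,-0.8,0,4],[0,0,0,2.8,-0.7,0,4],[0,0,0,0,0,4,4],[0,0,0,0,0,4,4],[0,0,0,0,0,4,4],[0,0,0,0,0,4,4],[0,0,0,0,0,1.8,4],[0,0,0,0,0,0,4],[0,0,0,0,0,0,4]]' 40
python3 -m inch '[[0,0,0,0,0,0,0],[0,0,0,0,0,0,0],[0,0,0,0,0,0,0],[0,0,0,0,0,0,0],[0,0,0,0,0,0,0],[0,0,0,0,0,0,0]]' 60
```

```text
clock: 7.9
position: [0.5488, 0.3703, 0.0833]
ee_rot: [3.121, -0.346, -0.001]
ft_force: [-0.4, 1.0, 0.2]
finger_gap: 0.04
grip_force: 0.0
clock: 8.4
position: [0.5497, 0.3708, 0.0864]
ee_rot: [-3.121, 0.344, -0.003]
ft_force: [-1.4, -1.9, 6.0]
finger_gap: 0.0073
grip_force: 58.7
```

```bash
python3 -m inch '[[0,0,0,0,0,-0.5,0],[0,0,0,0,0,-1,0],[0,0,0,0,0,-1.2,0],[0,0,0,0,0,-1.2,0],[0,0,0,0,0,-1.5,0],[0,0,0,0,0,-2,0],[0,0,0,0,0,-3,0],[0,0,0,0,0,-3,0],[0,0,0,0,0,-3,0],[0,0,0,0,0,-1,0],[0,0,0,0,0,0,0],[0,0,0,0,0,0,0]]'
python3 -m inch '[[0,0,0,0,0,0,0],[0,0,0,0,0,0,0]]'
python3 - <<'E'
from h import *
np.set_printoptions(precision=4,suppress=True)
s=env.sense(); p,d=save('side','d5'); print(s['position'],Ro.from_rotvec(s['ee_rot']).as_matrix())
p2,_=save('wrist','w5')
vv,uu=np.mgrid[0:384,0:512]; m=(d>0)
W=pts('side','d5',np.c_[uu[m],vv[m]]); C=p[m].astype(int)
k=(np.abs(W[:,0]-.55)<.06)&(np.abs(W[:,1]-.37)<.04)&(W[:,2]>.15)&(W[:,2]<.3)&(C[:,0]-C[:,2]>40);B=W[k]
print(k.sum(),B.mean(0),B.min(0),B.max(0))
u=(np.c_[uu[m],vv[m]])[k]; a,b=u.min(0)-25,u.max(0)+25; print(a,b)
cr=cv2.resize(p[a[1]:b[1],a[0]:b[0]],None,fx=3.5,fy=3.5,interpolation=2); h=min(cr.shape[0],500)
w=cv2.resize(p2,(400,300)); o=np.zeros((max(h,300),cr.shape[1]+400,3),np.uint8); o[:h,:cr.shape[1]]=cr[:h]; o[:300,cr.shape[1]:]=w
print(o.shape); cv2.imwrite('pics/z5.png',o[:600,:800,::-1])
E
```

```text
clock: 9.4
position: [0.5486, 0.3705, 0.2585]
ee_rot: [-3.121, 0.345, -0.0]
ft_force: [-0.4, -0.1, -3.2]
finger_gap: 0.0074
grip_force: 58.4
clock: 9.57
position: [0.5482, 0.3699, 0.2559]
ee_rot: [3.12, -0.345, -0.003]
ft_force: [-0.5, -1.1, -2.4]
finger_gap: 0.0076
grip_force: 58.4
[0.5482 0.3699 0.2559] [[ 0.9759 -0.2183 -0.0024]
 [-0.2183 -0.9759 -0.0022]
 [-0.0019  0.0026 -1.    ]]
668 [0.5462 0.3733 0.2382] [0.5162 0.3368 0.1877] [0.5808 0.4023 0.2984]
[205 156] [283 256]
(350, 673, 3)
```

View pics/z5.png

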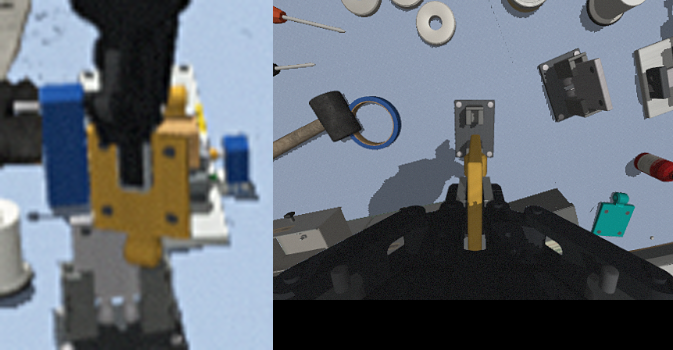

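The leaf is held upright by its top, with its knuckle down at (140,250) in the side crop, clear of the rack. Next I'll measure its pose in the gripper.

```bash
python3 - <<'E'
from h import *
np.set_printoptions(precision=4,suppress=True)
z=np.load('pics/d5.npz'); p,d=z['p'],z['d']; R=Ro.from_rotvec(z['rot']).as_matrix()
vv,uu=np.mgrid[0:384,0:512]; m=(d>0)
U=np.c_[uu[m],vv[m]]; W=pts('side','d5',U); C=p[m].astype(int)
L=(W-z['pos'])@R   # tool frame
k=(np.abs(L[:,0])<.04)&(np.abs(L[:,1])<.02)&(L[:,2]>-.04)&(L[:,2]<.09)&(C[:,0]-C[:,2]>40);B=L[k]
pl=B[(B[:,2]<.045)&(np.abs(B[:,1])<.01)]
A=np.c_[pl[:,0],pl[:,2],np.ones(len(pl))]; c=np.linalg.lstsq(A,pl[:,1],rcond=None)[0]; print('plane y=a x+b z+c',c,np.degrees(c[:2]),'resid',np.std(pl[:,1]-A@c))
for zl in np.arange(-.025,.08,.006):
    q=B[np.abs(B[:,2]-zl)<.003]
    if len(q)>2: print('z %.3f x %.4f %.4f mid %.4f y %.4f n%d'%(zl,q[:,0].min(),q[:,0].max(),(q[:,0].min()+q[:,0].max())/2,q[:,1].mean(),len(q)))
# wrist view
z=np.load('pics/w5.npz'); p,d=z['p'],z['d']; m=d>0; U=np.c_[uu[m],vv[m]]; W=pts('wrist','w5',U);C=p[m].astype(int); L=(W-z['pos'])@Ro.from_rotvec(z['rot']).as_matrix()
k=(np.abs(L[:,0])<.06)&(np.abs(L[:,1])<.02)&(L[:,2]>-.05)&(L[:,2]<.09)&(C[:,0]-C[:,2]>40);B=L[k]
e=B[B[:,0]>.02]
for zl in np.arange(-.03,.09,.01):
    q=B[np.abs(B[:,2]-zl)<.005]
    if len(q)>2: print('wr z %.3f xmax %.4f y %.4f..%.4f mean %.4f n%d'%(zl,q[:,0].max(),q[:,1].min(),q[:,1].max(),q[:,1].mean(),len(q)))
E
```

```text
plane y=a x+b z+c [-0.0044  0.0048 -0.003 ] [-0.2532  0.2772] resid 0.0018342836700374649
z -0.025 x -0.0329 0.0329 mid 0.0000 y -0.0019 n42
z -0.019 x -0.0325 0.0313 mid -0.0006 y -0.0033 n24
z -0.013 x -0.0324 0.0332 mid 0.0004 y -0.0031 n42
z -0.007 x -0.0333 0.0329 mid -0.0002 y -0.0031 n41
z -0.001 x -0.0329 0.0312 mid -0.0009 y -0.0034 n40
z 0.005 x -0.0326 0.0317 mid -0.0004 y -0.0030 n40
z 0.011 x -0.0323 0.0315 mid -0.0004 y -0.0035 n41
z 0.017 x -0.0329 0.0326 mid -0.0001 y -0.0031 n58
z 0.023 x -0.0331 0.0320 mid -0.0005 y -0.0030 n61
z 0.029 x -0.0322 0.0330 mid 0.0004 y -0.0028 n55
z 0.035 x -0.0323 0.0332 mid 0.0005 y -0.0029 n52
z 0.041 x -0.0328 0.0306 mid -0.0011 y -0.0024 n52
z 0.047 x -0.0307 0.0307 mid -0.0000 y -0.0017 n31
z 0.053 x -0.0105 0.0098 mid -0.0004 y -0.0031 n34
z 0.059 x -0.0105 0.0120 mid 0.0007 y -0.0064 n25
z 0.065 x -0.0108 0.0084 mid -0.0012 y -0.0048 n18
wr z -0.030 xmax 0.0331 y -0.0045..0.0035 mean -0.0005 n2094
wr z -0.020 xmax 0.0331 y -0.0045..0.0034 mean -0.0004 n132
wr z -0.010 xmax 0.0330 y -0.0045..0.0034 mean -0.0004 n96
wr z 0.000 xmax 0.0330 y -0.0035..0.0034 mean -0.0001 n74
wr z 0.010 xmax 0.0331 y -0.0036..0.0033 mean -0.0002 n62
wr z 0.020 xmax 0.0330 y -0.0037..0.0036 mean -0.0000 n54
wr z 0.030 xmax 0.0330 y -0.0034..0.0037 mean 0.0000 n37
wr z 0.040 xmax 0.0328 y -0.0030..0.0034 mean 0.0002 n31
wr z 0.050 xmax 0.0100 y -0.0075..0.0082 mean 0.0061 n45
wr z 0.060 xmax 0.0109 y -0.0099..0.0108 mean 0.0017 n205
```

```bash
python3 -m inch '[[0,0,-4.5,0,0,0,0],[0,0,-7,0,0,0,0],[0,0,-6,0,0,0,0],[0,0,-3,0,0,0,0],[0,0,0,0,1,0,0],[0,0,0,-0.2,2,0,0],[0,0,0,-0.4,3,0,0],[0,0,0,-0.4,3,0,0],[0,0,0,-0.4,4,0,0],[0,0,0,-0.4,4,0,0],[0,0,0,-0.4,4,0,0],[0,0,0,-0.5,4,0,0]]'
python3 -m inch '[[0,0,0,0,4,0,0],[0,0,0,0,3,0,0],[0,0,0,0,3,0.5,0],[0,0,0,0,2.5,1,0],[0,0,0,0,1.4,1,0],[0,0,0,0,0.7,1,0],[0,0,0,0,0,0.5,0],[0,0,0,0,0,0,0],[0,0,0,0,0,0,0],[0,0,0,0,0,0,0],[0,0,0,0,0,0,0]]'
cat > m.py <<'E'
from h import *
import sys
np.set_printoptions(precision=4,suppress=True)
n=sys.argv[1]; s=env.sense(); 
for c in('wrist','side','scene'): save(c,c+n)
z=np.load(f'pics/wrist{n}.npz'); R=Ro.from_rotvec(z['rot']).as_matrix(); print(z['pos'],R[:,0],R[:,2],s['ft_force'])
vv,uu=np.mgrid[0:384,0:512]
for c in('wrist','side','scene'):
    zz=np.load(f'pics/{c}{n}.npz'); p,d=zz['p'],zz['d']; m=d>0; U=np.c_[uu[m],vv[m]]; W=pts(c,c+n,U); C=p[m].astype(int); L=(W-z['pos'])@R
    br=(C[:,0]-C[:,2]>50)&(np.abs(L[:,0])<.05)&(np.abs(L[:,1])<.025)
    print(c)
    for lo,hi in((-.04,.046),(.05,.075)):
        B=L[br&(L[:,2]>lo)&(L[:,2]<hi)&(np.abs(L[:,1])<.014)]
        if len(B)>5: print(' leaf %.3f..'%lo,len(B),np.percentile(B,[1,99],axis=0).T.ravel())
    for sg in(-1,1):
        k=br&(W[:,2]>.088)&(W[:,2]<.113)&(sg*L[:,0]>.0)&(np.abs(L[:,0])<.04)&(C[:,0]-C[:,2]>70); B=W[k]
        if len(B)>5: print(' kn',sg,len(B),'tool x',np.percentile(L[k,0],[2,98]),'world mean',B.mean(0))
E
python3 m.py 6
python3 - <<'E'
import cv2,numpy as np
a=cv2.imread('pics/wrist6.png'); b=cv2.imread('pics/side6.png')[100:250,140:300]; c=cv2.imread('pics/scene6.png')[110:230,200:340]
o=np.zeros((600,800,3),np.uint8); o[:300,:400]=cv2.resize(a,(400,300)); o[:300,400:720]=cv2.resize(b,(320,300)); o[300:600,:350]=cv2.resize(c,(350,300)); o[300:,360:760]=cv2.resize(a[200:384,130:380],(400,300))
cv2.imwrite('pics/z6.png',o)
E
```

```text
clock: 10.67
position: [0.5557, 0.1162, 0.2577]
ee_rot: [3.134, 0.214, -0.0]
ft_force: [0.9, -0.5, -1.9]
finger_gap: 0.0071
grip_force: 58.3
clock: 11.58
position: [0.5769, -0.0246, 0.2186]
ee_rot: [-3.134, -0.218, -0.002]
ft_force: [0.3, -0.5, -1.2]
finger_gap: 0.007
grip_force: 58.5
[ 0.5769 -0.0246  0.2186] [0.9904 0.1386 0.0011] [ 0.0011  0.0002 -1.    ] [ 0.3419 -0.4903 -1.1632]
wrist
 leaf -0.040.. 2498 [-0.0195  0.0332 -0.0044  0.0033 -0.029   0.0381]
 leaf 0.050.. 211 [-0.008   0.011  -0.0099  0.0107  0.0537  0.0621]
 kn 1 406 tool x [0.0141 0.0333] world mean [ 0.6025 -0.0233  0.106 ]
side
 leaf -0.040.. 346 [-0.0315  0.0326 -0.0086  0.0035 -0.0283  0.0439]
 leaf 0.050.. 36 [-0.0086  0.0099 -0.0133  0.0018  0.0502  0.0657]
 kn -1 37 tool x [-0.032  -0.0163] world mean [ 0.5525 -0.0233  0.1019]
 kn 1 40 tool x [0.0151 0.0312] world mean [ 0.599  -0.0166  0.1016]
scene
 leaf -0.040.. 24 [-0.033   0.0286 -0.0015  0.0049 -0.0217  0.0447]
 leaf 0.050.. 8 [-0.006   0.0055  0.0029  0.01    0.0528  0.0609]
 kn -1 11 tool x [-0.0352 -0.021 ] world mean [ 0.5491 -0.0351  0.1058]
 kn 1 13 tool x [0.0102 0.0258] world mean [ 0.596  -0.0276  0.1064]
```

View pics/z6.png

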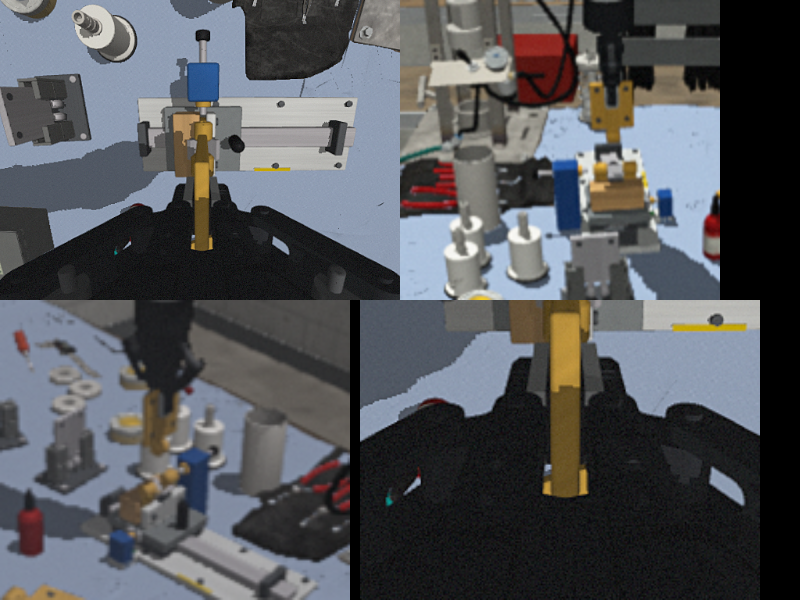

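The leaf hangs right above the carrier gap in all three views. I'll fit the visible carrier knuckle against the leaf knuckle in the same wrist picture for the last millimetre.

```bash
python3 - <<'E'
from h import *
from scipy.optimize import least_squares
np.set_printoptions(precision=4,suppress=True)
vv,uu=np.mgrid[0:384,0:512]
z=np.load('pics/wrist6.npz'); p,d=z['p'],z['d']; R=Ro.from_rotvec(z['rot']).as_matrix(); m=d>0; U=np.c_[uu[m],vv[m]]; W=pts('wrist','wrist6',U); C=p[m].astype(int); L=(W-z['pos'])@R
k=(C[:,0]-C[:,2]>60)&(L[:,0]>.013)&(L[:,0]<.045)&(np.abs(L[:,1])<.02)&(W[:,2]>.09)&(W[:,2]<.112); q=L[k]
r=least_squares(lambda t:np.hypot(q[:,1]-t[0]-t[2]*(q[:,0]-.0235),W[k][:,2]-t[1])-.011,[0,.098,0],loss='soft_l1',f_scale=.0007).x
print('axis tool y, z, slope deg',r[:2],np.degrees(r[2]))
h=np.histogram(q[W[k][:,2]>.105][:,0],bins=np.arange(.009,.04,.001)); print(np.c_[h[1][:-1]*1e3,h[0]].T)
# rows where the knuckle's top line sits
# rail edge direction via white plate points: yaw from both long sides
for f,n in(('w3','wrist'),('w1','wrist'),('w2','wrist')):
    zz=np.load(f'pics/{f}.npz'); p,d=zz['p'],zz['d']; g=(p.min(2)>150)&((p.max(2).astype(int)-p.min(2))<25)&(d>0); U=np.c_[uu[g],vv[g]]; Q=pts(n,f,U); o=np.array([.5866,-.0947]); Q=Q[(Q[:,2]<.02)&(Q[:,2]>-.002)][:,:2]
    def e(a,Q=Q): 
        X=np.array([np.cos(a),np.sin(a)]); u=(Q-o)@X; v=(Q-o)@[-X[1],X[0]]; kk=(np.abs(u)<.075)&(np.abs(v)<.18); u,v=u[kk],v[kk]
        out=[]
        for sg in(-1,1):
            b=[(c,np.percentile(sg*u[np.abs(v-c)<.004],97)) for c in np.arange(-.16,.16,.008) if ((np.abs(v-c)<.004)&(sg*u>.03)).sum()>15]
            b=np.array(b); b=b[np.abs(b[:,1]-np.median(b[:,1]))<.003]; s=np.polyfit(b[:,0],sg*b[:,1],1); out.append((len(b),-np.degrees(s[0]),s[1]))
        return out
    a=np.radians(7.8); print(f,[(n_,7.8-0+ -(-x) if 0 else 7.8+x,c) for n_,x,c in e(a)])
E
```

```text
axis tool y, z, slope deg [0.0008 0.0976] -1.8425786182324462
[[ 9. 10. 11. 12. 13. 14. 15. 16. 17. 18. 19. 20. 21. 22. 23. 24. 25. 26.
  27. 28. 29. 30. 31. 32. 33. 34. 35. 36. 37. 38.]
 [ 0.  0.  0.  0.  3.  6.  6.  5.  7.  6.  7. 18. 22. 18. 21. 20. 16. 30.
  19. 20. 17. 19. 21. 19.  4.  0.  0.  0.  0.  0.]]
w3 [(18, np.float64(8.726141131832282), np.float64(-0.05722713133497556)), (23, np.float64(8.032615098484076), np.float64(0.05716829432288718))]
w1 [(18, np.float64(8.265250783811526), np.float64(-0.05772611048344003)), (27, np.float64(8.318663647971707), np.float64(0.05844322785944445))]
w2 [(12, np.float64(7.898027388944475), np.float64(-0.05555451376919249)), (21, np.float64(7.9742013339639675), np.float64(0.05663097764988288))]
```

```bash
python3 -m inch '[[0,0,-0.2,-0.07,0.1,0,0],[0,0,0,0,0,1,0],[0,0,0,0,0,1,0],[0,0,0,0,0,1,0],[0,0,0,0,0,0,0],[0,0,0,0,0,0,0]]'
python3 -m inch '[[0,0,0,0,0,0.4,0],[0,0,0,0,0,0.4,0],[0,0,0,0,0,0.3,0],[0,0,0,0,0,0,0]]'
python3 -m inch '[[0,0,0,0,0,0.4,0],[0,0,0,0,0,0.3,0],[0,0,0,0,0,0,0],[0,0,0,0,0,0,0]]'
```

```text
clock: 12.23
position: [0.5754, -0.0268, 0.1866]
ee_rot: [3.133, 0.222, -0.004]
ft_force: [0.2, 0.7, -2.6]
finger_gap: 0.0076
grip_force: 58.5
clock: 12.57
position: [0.5757, -0.0266, 0.1762]
ee_rot: [3.134, 0.222, -0.001]
ft_force: [-0.6, 0.4, -2.4]
finger_gap: 0.0071
grip_force: 58.5
clock: 12.9
position: [0.5759, -0.0267, 0.1698]
ee_rot: [3.134, 0.222, -0.001]
ft_force: [-0.3, 0.6, -1.7]
finger_gap: 0.0073
grip_force: 58.5
```

```bash
python3 -m inch '[[0,0,0,0,0,0.3,0],[0,0,0,0,0,0.3,0],[0,0,0,0,0,0,0],[0,0,0,0,0,0,0]]'
python3 -m inch '[[0,0,0,0,0,0.2,0],[0,0,0,0,0,0,0],[0,0,0,0,0,0,0]]'
python3 -m inch '[[0,0,0,0,0,0.1,0],[0,0,0,0,0,0,0],[0,0,0,0,0,0,0]]'
python3 -m inch '[[0,0,0,0,0,0.1,0],[0,0,0,0,0,0,0],[0,0,0,0,0,0,0]]'
```

```text
clock: 13.23
position: [0.5758, -0.0266, 0.1637]
ee_rot: [3.134, 0.222, -0.001]
ft_force: [0.2, 0.1, -2.3]
finger_gap: 0.0072
grip_force: 58.5
clock: 13.48
position: [0.576, -0.0266, 0.1618]
ee_rot: [3.134, 0.222, -0.0]
ft_force: [0.1, -0.3, -1.8]
finger_gap: 0.0074
grip_force: 58.5
clock: 13.73
position: [0.576, -0.0266, 0.1609]
ee_rot: [3.134, 0.222, -0.0]
ft_force: [0.5, 0.0, -2.1]
finger_gap: 0.007
grip_force: 58.5
clock: 13.98
position: [0.5763, -0.0264, 0.1603]
ee_rot: [-3.134, -0.222, -0.001]
ft_force: [-1.6, 0.6, 0.5]
finger_gap: 0.007
grip_force: 59.0
```

```bash
python3 -m inch '[[0,0,0,0,0,0.05,0],[0,0,0,0,0,0,0],[0,0,0,0,0,0,0],[0,0,0,0,0,0,0]]'
python3 -m inch '[[0,0,0,0,0,0.05,0],[0,0,0,0,0,0,0],[0,0,0,0,0,0,0],[0,0,0,0,0,0,0]]'
python3 m.py 7; python3 - <<'E'
import cv2,numpy as np
a=cv2.imread('pics/wrist7.png')[100:340,140:380]; b=cv2.imread('pics/side7.png')[140:220,180:260]; c=cv2.imread('pics/scene7.png')[140:220,230:310]
o=np.hstack([cv2.resize(x,(265,265),interpolation=2) for x in(a,b,c)]); cv2.imwrite('pics/z7.png',o)
E
```

```text
clock: 14.32
position: [0.5764, -0.0265, 0.1601]
ee_rot: [-3.134, -0.222, -0.002]
ft_force: [-2.3, 2.4, 5.2]
finger_gap: 0.0075
grip_force: 59.7
clock: 14.65
position: [0.5765, -0.0265, 0.1601]
ee_rot: [3.134, 0.223, 0.002]
ft_force: [-2.9, 2.9, 9.1]
finger_gap: 0.0072
grip_force: 60.4
[ 0.5765 -0.0265  0.1601] [0.99   0.1413 0.0014] [ 0.0014  0.     -1.    ] [-2.8726  2.8743  9.0519]
wrist
 leaf -0.040.. 2519 [-0.0193  0.0331 -0.0043  0.0032 -0.0289  0.0385]
 leaf 0.050.. 759 [-0.0078  0.0341 -0.0102  0.0103  0.0515  0.0682]
 kn -1 22 tool x [-0.0042 -0.0002] world mean [ 0.5757 -0.0352  0.1036]
 kn 1 420 tool x [0.001 0.034] world mean [ 0.6002 -0.0275  0.1046]
side
 leaf -0.040.. 342 [-0.0311  0.0315 -0.0085  0.0038 -0.0294  0.0453]
 leaf 0.050.. 121 [-0.0315  0.0318 -0.0124  0.0041  0.0503  0.0743]
 kn -1 55 tool x [-0.031  -0.0008] world mean [ 0.5581 -0.0234  0.1034]
 kn 1 60 tool x [0.0003 0.0318] world mean [ 0.5936 -0.0185  0.1029]
scene
 leaf -0.040.. 17 [-0.0308  0.0245  0.0005  0.0044 -0.0268  0.0412]
 leaf 0.050.. 34 [-0.0369  0.0301 -0.0008  0.0112  0.0503  0.0645]
 kn 1 17 tool x [0.0022 0.0276] world mean [ 0.5915 -0.0297  0.1045]
```

View pics/z7.png

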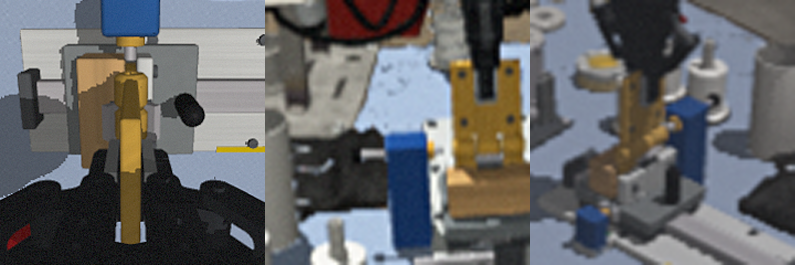

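The leaf is seated between the two knuckles and upright, with its knuckle in line with the pin in all views. I'll relieve the small side forces before handing in.

```bash
python3 -m inch '[[0,0,0,-0.03,-0.04,0,0],[0,0,0,0,0,0,0],[0,0,0,0,0,0,0],[0,0,0,0,0,0,0],[0,0,0,0,0,0,0]]'
```

```text
clock: 15.22
position: [0.5763, -0.0263, 0.1601]
ee_rot: [3.133, 0.223, 0.003]
ft_force: [-2.9, 0.9, 8.0]
finger_gap: 0.0073
grip_force: 60.0
```

```bash
python3 -m inch '[[0,0,0,-0.03,-0.01,-0.03,0],[0,0,0,0,0,0,0],[0,0,0,0,0,0,0],[0,0,0,0,0,0,0],[0,0,0,0,0,0,0],[0,0,0,0,0,0,0]]'; python3 - <<'E'
from h import *
s=env.sense(); R=Ro.from_rotvec(s['ee_rot']).as_matrix(); print(s['position'],R,s['ft_torque'])
E
```

```text
clock: 15.72
position: [0.5762, -0.0262, 0.1601]
ee_rot: [3.133, 0.223, 0.003]
ft_force: [-0.7, 0.3, 6.4]
finger_gap: 0.0072
grip_force: 59.5
[ 0.57618743 -0.02623089  0.16011318] [[ 9.89963570e-01  1.41310115e-01  1.89256483e-03]
 [ 1.41310687e-01 -9.89965282e-01 -1.71289884e-04]
 [ 1.84936848e-03  4.37010380e-04 -9.99998194e-01]] [ 0.13661081  0.16595965 -0.03486955]
```

```bash
python3 -c "
from workcell import order; print(order.hand_in())"
```

```text
the job is handed in; nothing more can be done
None
```

The job is handed in at about 16 s: the carrier is in the detent, and the brass leaf sits upright in the V cradle between its knuckles, held at about 60 N grip with 6 N down-force; the hand-in returned no verdict.

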